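# Open the sample port of the jar colour meter

## Task

Open the sample hatch on top of the grey and white colour meter, gently and with the fingertips only. First push the small orange lock slide in front of the hatch all the way over to the green dot, then press the hatch down once at its round finger mark until it stops and let go, so that its push-push latch releases and the hatch springs up. Take the hand off the meter, watch for a good two seconds that the hatch stays open, and leave it open without pushing it down again; pinch and lift nothing, and leave the jars, the beaker and the timer where they are.

Things in the scene. Friction and masses are not known exactly. Their poses are not given: they have to be found in the camera images.
- meter: Colour meter for sample jars, fixed on the bench: 200 (its x) x 170 (y) x 105 mm, dark grey cheeks, white middle, screen and keys on the sloped front. Origin: centre of its underside; front faces its -x (towards the robot). Flat deck at z = 105 mm from x = -48 to -9 mm, full width, carries only the lock slide. Hatch: x = -8 to +78, y = -52 to +52 mm, 3 mm proud of the deck.
- press_spot (a point): Centre of the round grey finger mark (25 mm across) on top of the hatch, 20 mm behind the hatch's front edge, 66 mm in front of its hinge; 108 mm above the bench when shut. Moves with the hatch. Press here straight down; it sinks 4 to 5 mm to the stop with 3 to 4.5 N, and then is rigid.
- hatch (a joint): Hatch angle about the hinge at its rear edge, rad. 0 to 0.012 shut and latched; -0.0615 pressed to the stop; 1.0 open (front edge up, 175 mm above the bench), held by its spring. Pressed below -0.04 and let go, the latch releases and it swings up and back within a second; a lighter press leaves it latched. Pressing the open hatch to the stop latches it again. It cannot be pressed in while locked.
- lock_grip (a point): Middle of the orange lock knob on the deck in front of the hatch, 8 mm above the deck (113 mm above the bench). Knob 12 mm (meter's x) by 12 mm (y), its top 14 mm above the deck, on a foot 22 mm long in y and 4 mm high; 21 mm in front of the hatch's front edge. Bare deck for 60 mm to the right of it.
- hatch_lock (a joint): Travel of the lock slide along the meter's +y (to the left as seen from the robot), m. 0: locked, at the red dot; 0.018: unlocked, at its end stop by the green dot. Below about 0.011 it blocks the hatch. It takes about 1.5 N to slide and stays where it is left.
- jar_red_mid (a point): Sample jar, red with a white lid, diameter 52 mm, 62 mm high, loose; point at its centre, 31 mm above the bench. Bystander.
- jar_ochre_mid (a point): Sample jar, ochre yellow with a white lid, diameter 52 mm, 62 mm high, loose; point at its centre, 31 mm above the bench. Bystander.
- jar_black_mid (a point): Sample jar, black with a black lid, diameter 52 mm, 62 mm high, loose; point at its centre, 31 mm above the bench. Bystander.
- jar_blue_mid (a point): Sample jar, blue with a black lid, diameter 46 mm, 76 mm high, loose; point at its centre, 38 mm above the bench. Bystander.
- beaker_mid (a point): Green beaker, diameter 80 mm, 112 mm high, loose; point at its centre. Bystander.
- timer: White timer lying flat, 70 x 64 x 20 mm, loose; origin at the centre of its underside. Bystander.

How it is judged:
By the outcome, as a careful person would: the job done as asked, in the order asked, and still so for the second after the job is handed in, with the robot touching nothing.
It also fails if it takes over 40 s, if anything falls off the work surface, if the arm or the gripper's body presses on something with over 40 N, if the wrist force passes 120 N, or if a joint passes its speed limit or range.

## Robot

A 7-joint arm with a two-finger parallel gripper is mounted at the origin on a cart in front of the work surface, level with it; the furniture and walls round the work are solid. World frame = base frame: x ahead of the robot, y to its left, z up, the work surface at z = 0. Lengths are in mm, angles in rad, forces in N, time in s.
With the tool pointing down it reaches from about 350 to 900 mm from the base axis. Payload 8.1 kg.
Tool frame: the origin (TCP) lies on the front face of the gripper's body, between the roots of the fingers; the fingertips stand 66 mm ahead of it and the grasp point (between the pads) lies 47 mm ahead of it; z points along the fingers, y is the line along which they close (so a half turn about z gives the same grasp; the last joint's range is limited). The gripper opens to 92 mm and grips with 3 to 60 N. Pads are 19 mm wide; open, the fingers measure 130 mm over their backs; the gripper's body (75 mm by 190 mm) begins 47 mm behind the grasp point.
Start: joints at [1.039, 0.434, 0.025, 1.573, -0.012, 1.134, -0.075], TCP at [259.841, -568.437, 292.242] pointing down, gripper open.
Joint ranges: [-2.62, 2.62], [-0.44, 2.09], [-1.27, 1.32], [0.08, 2.57], [-1.32, 4.46], [0.12, 2], [-2.74, 2.74]. Speed limits (rad/s): [2.22, 2.22, 3.01, 3.01, 3.14, 3.14, 3.14].

## Interface

Orientations are given as a 3x3 rotation matrix whose columns are the frame's x, y, z axes.
In Python, from cell import bot gives the robot as it stands.
- The arm moves only by the shell command python3 -m creep 'ROWS'. ROWS is JSON, a list of rows, each an object of numbers: "tx", "ty", "tz": the shift along the tool's x, y, z scaled (see below); "wx", "wy", "wz": the turn, a rotation vector about the tool's x, y, z scaled (see below); "fingers": the opening, from -1 (shut) to 1 (fully open). In form: [{"tx": .., "ty": .., "tz": .., "wx": .., "wy": .., "wz": .., "fingers": ..}, ...]. A call has 1 to 8 rows; each row is the pose to reach, as a shift and turn from the pose commanded when the call began, along the tool's axes at that moment, turning the shorter way round; what a row does not reach only later rows make up. The controller multiplies each number of a shift by 100 mm and each number of a turn by 2 pi rad. A row lasts 1/8 s, in which the tool goes at most 62.5 mm and 10.7 degrees, less where a joint would pass 70% of its speed; a pose out of reach is approached as far as the arm can. A call with a number of a shift or a turn outside -1 to 1 is refused whole. A call with a gripper value outside its range is refused whole. The fingers move at their own pace and stop on an object; the grip force is fixed at half the most. Time passes only in rows, so rows that repeat a pose let the fingers close. It gives the time, the measured TCP pose, the force, the opening and the grip force at its end, in the units of the state.
- bot.read_state(): the state, without advancing time (a new reading comes with each control period).
- bot.snapshot(name): name is "scene" or "side" or "wrist"; returns a dict with "frame" (480x640x3 uint8, blue, green, red), "fx", "fy", "cx", "cy" (pixels), "dist" ([k1, k2, p1, p2, k3] as OpenCV has them; the pictures are not rectified), "camera_from_world" (4x4, takes a point from world to camera coordinates). Camera axes: x right, y down, z forward; pixel columns grow to the right and rows downward; lengths in mm; the calibration is good to about 2 mm. A picture is of the moment at which its call begins. There is no depth.
- bot.close_job(): hands the job in; it is judged then, once.
The state is a dict: "time": time; "joints": joint angles; "joint_velocities": joint speeds; "joint_torque": joint torques, N m; "ee_pos": TCP position; "eef_rot": TCP orientation; "force": force on the tool from outside, world axes, zero at the start; "ft_torque": the same for the moment, N m; "opening": opening from 0.0 (shut) to 1.0 (fully open); "grasp_force": force on a finger pad.
Only numpy, scipy, OpenCV 4.12 (cv2) and the standard library are available. Lean on these libraries where they do the work, as an engineer would, in place of code of your own. Each camera call takes 0.05 s, during which the arm holds its last target. There are 200 camera calls.

## Working session

There is one attempt and no reset: what is moved stays moved. The work goes in short steps, Python scripts to look and compute and a shell command to move; the robot and the scene stay as the last step left them, time stands still between calls to the robot, and variables do not carry over. Pictures are saved under pics/ and viewed, at most 10 in all, crops included, and the job is handed in when it is done.

```bash
mkdir -p pics; python3 - <<'E'
from cell import bot
import cv2,numpy as np
s=bot.read_state();print({k:np.round(v,3).tolist() for k,v in s.items() if k in('time','ee_pos','eef_rot','force','opening')})
for n in('scene','side'):
    d=bot.snapshot(n);cv2.imwrite(f'pics/{n}0.png',d['frame']);np.savez(f'{n}0.npz',**d)
    print(n,d['fx'],np.round(np.linalg.inv(d['camera_from_world']),2).tolist(),d['dist'])
E
```

```text
{'time': 0.0, 'ee_pos': [259.616, -568.047, 291.432], 'eef_rot': [[0.91, 0.416, -0.001], [0.416, -0.91, 0.001], [-0.0, -0.002, -1.0]], 'force': [-0.364, -0.907, 0.291], 'opening': 1.0}
scene 441.8687928697654 [[-0.76, -0.47, 0.45, 60.96], [-0.65, 0.57, -0.51, 611.99], [-0.02, -0.67, -0.74, 772.94], [0.0, 0.0, 0.0, 1.0]] [-0.00490918  0.          0.          0.          0.        ]
side 601.4576061342045 [[-0.97, -0.14, 0.21, 175.85], [-0.26, 0.59, -0.77, 1124.68], [-0.02, -0.8, -0.6, 883.8], [0.0, 0.0, 0.0, 1.0]] [-0.12043889  0.          0.          0.          0.        ]
```

View pics/scene0.png

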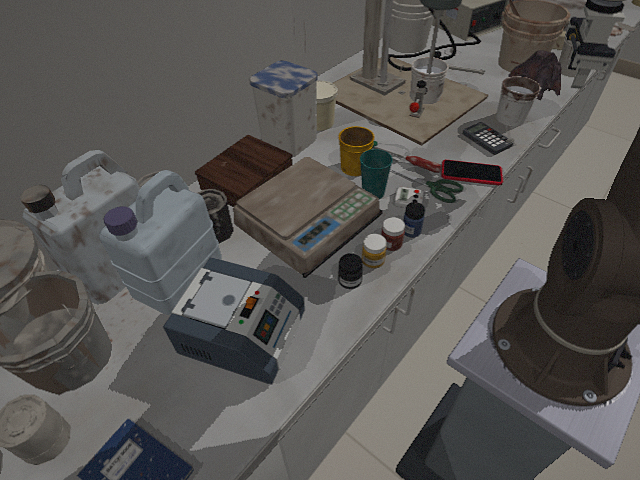

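View pics/side0.png

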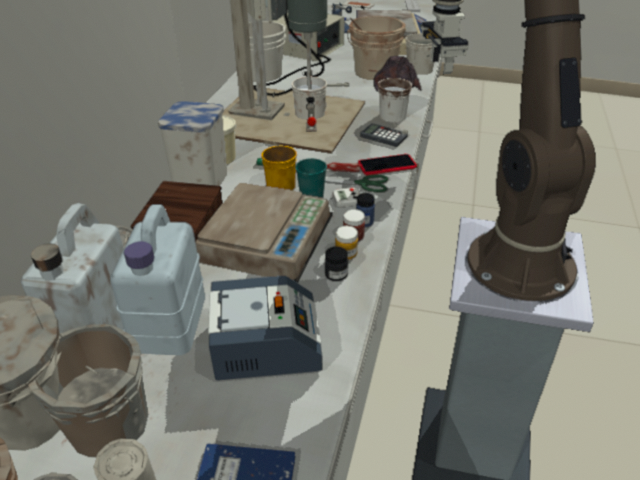

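The meter is centred at about (235,320) in scene and (265,325) in side. The orange knob is at about (248,306) and (279,300), and the grey finger mark at (228,300) and (256,306). Next I'll measure and zoom in.

```bash
cat > h.py <<'E'
import numpy as np,cv2
def K(d): return np.array([[d['fx'],0,d['cx']],[0,d['fy'],d['cy']],[0,0,1.]])
def ray(d,uv):
    p=cv2.undistortPoints(np.array([[uv]],float),K(d),np.array(d['dist'],float)).ravel()
    T=np.linalg.inv(d['camera_from_world']);v=T[:3,:3]@[p[0],p[1],1];return T[:3,3],v/np.linalg.norm(v)
def plane(d,uv,z):
    o,v=ray(d,uv);return o+v*(z-o[2])/v[2]
def proj(d,P):
    T=np.array(d['camera_from_world']);return cv2.projectPoints(np.array(P,float).reshape(-1,1,3),cv2.Rodrigues(T[:3,:3])[0],T[:3,3],K(d),np.array(d['dist'],float))[0].reshape(-1,2)
def blobs(d,lo,hi,box,amin=3):
    x0,y0,x1,y1=box;h=cv2.cvtColor(d['frame'],cv2.COLOR_BGR2HSV)[y0:y1,x0:x1]
    m=cv2.inRange(h,lo,hi);n,l,s,c=cv2.connectedComponentsWithStats(m)
    return [(s[i,4],c[i]+[x0,y0]) for i in range(1,n) if s[i,4]>=amin]
E
python3 - <<'E'
from h import *
ims=[]
for n,b in(('scene',(160,255,310,385)),('side',(200,265,330,385))):
    d=dict(np.load(n+'0.npz'))
    print(n,'orange',[(a,c.round(1),plane(d,c,113).round(1)) for a,c in blobs(d,(5,150,120),(22,255,255),b)])
    print('green',[(a,c.round(1),plane(d,c,105).round(1)) for a,c in blobs(d,(45,120,60),(80,255,255),b)])
    print('red',[(a,c.round(1),plane(d,c,105).round(1)) for a,c in blobs(d,(172,120,60),(180,255,255),b)],[(a,c.round(1),plane(d,c,105).round(1)) for a,c in blobs(d,(0,120,60),(4,255,255),b)])
    x0,y0,x1,y1=b;ims.append(cv2.resize(d['frame'][y0:y1,x0:x1],(400,400*(y1-y0)//(x1-x0)),interpolation=cv2.INTER_CUBIC)[:340])
cv2.imwrite('pics/crop.png',np.hstack(ims))
E
```

```text
scene orange []
green [(np.int32(13), array([240.6, 321.4]), array([450.5, 393.7, 105. ]))]
red [(np.int32(3), array([256. , 293.3]), array([473. , 334.4, 105. ])), (np.int32(3), array([263. , 332.3]), array([404.3, 384. , 105. ]))] [(np.int32(10), array([256.8, 292.1]), array([473.9, 331.5, 105. ])), (np.int32(7), array([263.1, 333.3]), array([402.8, 385.2, 105. ]))]
side orange [(np.int32(55), array([277.8, 300.4]), array([463. , 358.8, 113. ]))]
green [(np.int32(6), array([279.8, 317.2]), array([449.1, 392.2, 105. ]))]
red [] [(np.int32(7), array([277.7, 293. ]), array([472.4, 331.4, 105. ])), (np.int32(5), array([301.8, 322.2]), array([406.8, 394.8, 105. ]))]
```

View pics/crop.png

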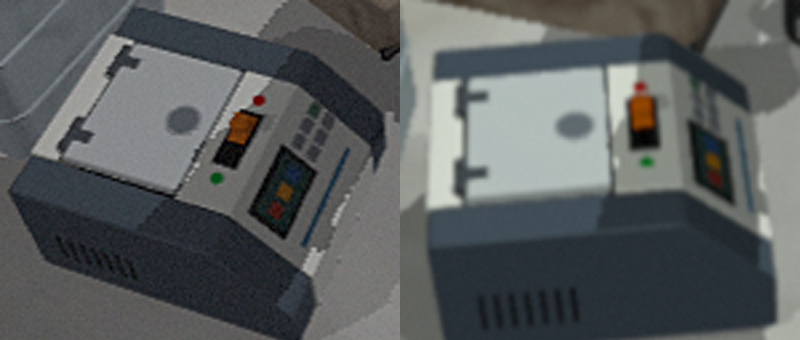

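```bash
python3 - <<'E'
from h import *
S=dict(np.load('scene0.npz'));D=dict(np.load('side0.npz'))
for n,d,uvs in(('scene',S,[(228.6,300),(252.2,282),(226,327)]),('side',D,[(256.5,305.6)])):
    for uv in uvs: print(n,uv,plane(d,uv,108).round(1))
for d,b in((S,(235,290,265,320)),(D,(265,285,290,325))):
    for a,c in blobs(d,(5,120,60),(20,255,255),b,10): print('knob',a,c.round(1),plane(d,c,113).round(1),plane(d,c,117).round(1))
y=np.array([-23.,61.2]);y/=np.linalg.norm(y);x=np.array([y[1],-y[0]]);print('x,y',x,y,'yaw',np.arctan2(x[1],x[0]))
E
```

```text
scene (228.6, 300) [499.2 377.8 108. ]
scene (252.2, 282) [495.5 322.  108. ]
scene (226, 327) [460.  418.6 108. ]
side (256.5, 305.6) [499.2 376.7 108. ]
knob 88 [249.9 302.5] [462.1 358.7 113. ] [459.7 360.3 117. ]
knob 84 [278.4 301.1] [461.4 360.3 113. ] [459.9 364.3 117. ]
x,y [0.93607751 0.35179383] [-0.35179383  0.93607751] yaw 0.35948674605222525
```

Both views agree. The mark is at about (499,377), the knob at about (463,358), and the meter yaw is about 0.355. I'll move over with the fingers shut.

```bash
python3 -m creep '[{"tx":0.35,"ty":-0.445,"fingers":-1},{"tx":0.71,"ty":-0.89,"fingers":-1},{"tx":0.71,"ty":-0.89,"fingers":-1}]'
python3 -m creep '[{"tx":0.35,"ty":-0.445,"fingers":-1},{"tx":0.71,"ty":-0.89,"fingers":-1},{"tx":0.71,"ty":-0.89,"fingers":-1}]'
```

```text
validation failed for argument at $[0]...
validation failed for argument at $[0]...
```

```bash
python3 -m creep '[{"tx":0.35,"ty":-0.445,"tz":0,"wx":0,"wy":0,"wz":0,"fingers":-1},{"tx":0.71,"ty":-0.89,"tz":0,"wx":0,"wy":0,"wz":0,"fingers":-1},{"tx":0.71,"ty":-0.89,"tz":0,"wx":0,"wy":0,"wz":0,"fingers":-1}]'
```

```text
time: 0.48
ee_pos: [289.1, -453.7, 292.1]
eef_rot: [[0.907, 0.421, 0.0], [0.421, -0.907, 0.003], [0.001, -0.002, -1.0]]
force: [0.2, -0.9, -0.2]
opening: 0.724
grasp_force: 0.0
```

```bash
python3 -m creep '[{"tx":0.35,"ty":-0.445,"tz":0,"wx":0,"wy":0,"wz":0,"fingers":-1},{"tx":0.71,"ty":-0.89,"tz":0,"wx":0,"wy":0,"wz":0,"fingers":-1},{"tx":0.71,"ty":-0.89,"tz":0,"wx":0,"wy":0,"wz":0,"fingers":-1}]'
python3 -m creep '[{"tx":0.35,"ty":-0.445,"tz":0,"wx":0,"wy":0,"wz":0,"fingers":-1},{"tx":0.71,"ty":-0.89,"tz":0,"wx":0,"wy":0,"wz":0,"fingers":-1},{"tx":0.71,"ty":-0.89,"tz":0,"wx":0,"wy":0,"wz":0,"fingers":-1}]'
python3 -m creep '[{"tx":0.35,"ty":-0.445,"tz":0,"wx":0,"wy":0,"wz":0,"fingers":-1},{"tx":0.71,"ty":-0.89,"tz":0,"wx":0,"wy":0,"wz":0,"fingers":-1},{"tx":0.71,"ty":-0.89,"tz":0,"wx":0,"wy":0,"wz":0,"fingers":-1}]'
```

```text
time: 0.85
ee_pos: [316.2, -344.3, 292.3]
eef_rot: [[0.907, 0.421, 0.0], [0.421, -0.907, 0.001], [0.001, -0.001, -1.0]]
force: [-0.5, -0.5, 0.2]
opening: 0.4
grasp_force: 0.0
time: 1.23
ee_pos: [343.6, -234.6, 292.4]
eef_rot: [[0.907, 0.42, 0.0], [0.42, -0.907, 0.001], [0.001, -0.0, -1.0]]
force: [-0.6, -0.3, 0.2]
opening: 0.066
grasp_force: 0.0
time: 1.6
ee_pos: [371.4, -124.6, 292.5]
eef_rot: [[0.908, 0.42, 0.001], [0.42, -0.908, 0.0], [0.001, -0.0, -1.0]]
force: [-0.9, 0.2, 0.2]
opening: 0.004
grasp_force: 0.0
```

```bash
python3 -m creep '[{"tx":0.35,"ty":-0.445,"tz":0,"wx":0,"wy":0,"wz":0,"fingers":-1},{"tx":0.71,"ty":-0.89,"tz":0,"wx":0,"wy":0,"wz":0,"fingers":-1},{"tx":0.71,"ty":-0.89,"tz":0,"wx":0,"wy":0,"wz":0,"fingers":-1}]'
python3 -m creep '[{"tx":0.35,"ty":-0.445,"tz":0,"wx":0,"wy":0,"wz":0,"fingers":-1},{"tx":0.71,"ty":-0.89,"tz":0,"wx":0,"wy":0,"wz":0,"fingers":-1},{"tx":0.71,"ty":-0.89,"tz":0,"wx":0,"wy":0,"wz":0,"fingers":-1}]'
python3 -m creep '[{"tx":0.35,"ty":-0.445,"tz":0,"wx":0,"wy":0,"wz":0,"fingers":-1},{"tx":0.71,"ty":-0.89,"tz":0,"wx":0,"wy":0,"wz":0,"fingers":-1},{"tx":0.71,"ty":-0.89,"tz":0,"wx":0,"wy":0,"wz":0,"fingers":-1}]'
```

```text
time: 1.98
ee_pos: [399.3, -14.2, 292.5]
eef_rot: [[0.908, 0.419, 0.001], [0.419, -0.908, 0.001], [0.002, -0.001, -1.0]]
force: [-0.0, -0.2, 0.3]
opening: 0.008
grasp_force: 0.0
time: 2.35
ee_pos: [426.9, 96.3, 292.3]
eef_rot: [[0.908, 0.419, 0.001], [0.419, -0.908, 0.002], [0.001, -0.001, -1.0]]
force: [0.1, 0.7, -0.4]
opening: 0.005
grasp_force: 0.0
time: 2.72
ee_pos: [454.3, 206.6, 291.9]
eef_rot: [[0.908, 0.418, -0.0], [0.418, -0.908, 0.002], [0.001, -0.002, -1.0]]
force: [-0.2, -0.5, 0.2]
opening: 0.006
grasp_force: 0.0
```

```bash
python3 -m creep '[{"tx":0.33,"ty":-0.43,"tz":0.3,"wx":0,"wy":0,"wz":0.006,"fingers":-1},{"tx":0.67,"ty":-0.85,"tz":0.6,"wx":0,"wy":0,"wz":0.0121,"fingers":-1},{"tx":0.67,"ty":-0.85,"tz":0.6,"wx":0,"wy":0,"wz":0.0121,"fingers":-1},{"tx":0.67,"ty":-0.85,"tz":0.6,"wx":0,"wy":0,"wz":0.0121,"fingers":-1},{"tx":0.67,"ty":-0.85,"tz":0.6,"wx":0,"wy":0,"wz":0.0121,"fingers":-1}]'
python3 - <<'E'
from cell import bot
import numpy as np,cv2
from h import *
s=bot.read_state();p=np.array(s['ee_pos']);R=np.array(s['eef_rot']);print(p.round(1),R.round(3).tolist(),s['force'])
ims=[]
for n in('scene','side','wrist'):
    d=bot.snapshot(n);d['frame']=np.array(d['frame']);np.savez(n+'1.npz',**d)
    tip=p+R[:,2]*66;u=proj(d,[tip]).ravel();print(n,u.round(1))
    if n!='wrist':
        x0,y0=(max(0,int(u[0])-80),max(0,int(u[1])-80));ims.append(cv2.resize(d['frame'][y0:y0+160,x0:x0+140],(262,300)))
    else: ims.append(cv2.resize(d['frame'],(276,300)))
cv2.imwrite('pics/a1.png',np.hstack([cv2.resize(i,(266,300)) for i in ims]))
E
```

```text
time: 3.35
ee_pos: [479.6, 307.6, 232.8]
eef_rot: [[0.939, 0.343, 0.001], [0.343, -0.939, -0.001], [0.001, 0.001, -1.0]]
force: [0.4, -0.0, 0.8]
opening: 0.002
grasp_force: 0.0
[479.6 307.6 232.8] [[0.939, 0.343, 0.001], [0.343, -0.939, -0.001], [0.001, 0.001, -1.0]] [ 0.4307584  -0.02597549  0.78487365]
scene [259.7 261.6]
side [276.  259.6]
wrist [318.7 293.7]
```

View pics/a1.png

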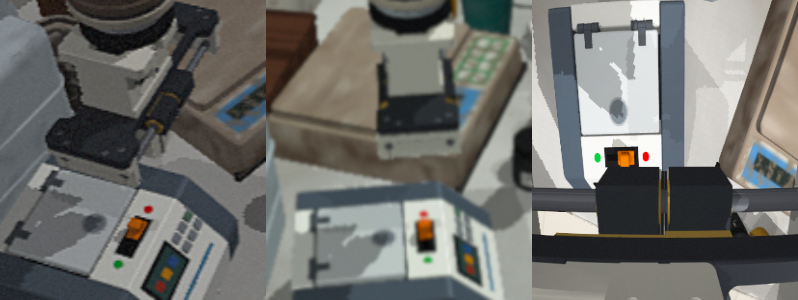

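The wrist view shows the knob, dots and mark clearly, with the fingers closed to the right of the knob. I'll refine from this view.

```bash
python3 - <<'E'
from h import *
d=dict(np.load('wrist1.npz'));b=(400//5,0,640,270)
f=lambda lo,hi,z,a=15:[(int(n),c.round(1),plane(d,c,z)[:2].round(1)) for n,c in blobs(d,lo,hi,(100,170,400,270),a)]
print('orange',f((6,150,120),(20,255,255),119));print('green',f((45,120,60),(80,255,255),105));print('red',f((172,120,60),(180,255,255),105),f((0,150,60),(4,255,255),105))
print('mark',plane(d,(618-532,0),108)[:2], plane(d,((618-532)*640/266,109*1.6),108)[:2].round(1))
S=dict(np.load('scene0.npz'))
for uv in((158,308),(128,290),(215,245)): print('jug',plane(S,uv,0).round(0))
E
```

```text
orange [(947, array([225.8, 253.1]), array([466. , 354.5]))]
green [(175, array([157.3, 251.9]), array([448. , 393.1]))]
red [] [(184, array([273.1, 250.1]), array([471.8, 331.6]))]
mark [562.75779007 461.10768847] [500.2 378.1]
jug [670. 448.   0.]
jug [760. 462.   0.]
jug [713. 255.   0.]
```

```bash
python3 -m creep '[{"tx":0.02,"ty":0,"tz":0.28,"wx":0,"wy":0,"wz":0,"fingers":-1},{"tx":0.02,"ty":0,"tz":0.45,"wx":0,"wy":0,"wz":0,"fingers":-1},{"tx":0.02,"ty":0,"tz":0.55,"wx":0,"wy":0,"wz":0,"fingers":-1},{"tx":0.02,"ty":0,"tz":0.55,"wx":0,"wy":0,"wz":0,"fingers":-1}]'
python3 -m creep '[{"tx":0,"ty":-0.08,"tz":0,"wx":0,"wy":0,"wz":0,"fingers":-1},{"tx":0,"ty":-0.16,"tz":0,"wx":0,"wy":0,"wz":0,"fingers":-1},{"tx":0,"ty":-0.16,"tz":0,"wx":0,"wy":0,"wz":0,"fingers":-1}]'
```

```text
time: 4.0
ee_pos: [480.1, 310.4, 176.7]
eef_rot: [[0.938, 0.346, -0.001], [0.346, -0.938, -0.001], [-0.001, 0.0, -1.0]]
force: [-0.2, 0.1, 0.3]
opening: 0.005
grasp_force: 0.0
time: 4.38
ee_pos: [474.4, 327.1, 177.7]
eef_rot: [[0.938, 0.347, 0.0], [0.347, -0.938, 0.001], [0.001, -0.001, -1.0]]
force: [0.5, -0.1, 0.8]
opening: 0.003
grasp_force: 0.0
```

```bash
python3 -m creep '[{"tx":0,"ty":-0.04,"tz":0,"wx":0,"wy":0,"wz":0,"fingers":-1},{"tx":0,"ty":-0.08,"tz":0,"wx":0,"wy":0,"wz":0,"fingers":-1},{"tx":0,"ty":-0.08,"tz":0,"wx":0,"wy":0,"wz":0,"fingers":-1}]'
python3 -m creep '[{"tx":0,"ty":-0.03,"tz":0,"wx":0,"wy":0,"wz":0,"fingers":-1},{"tx":0,"ty":-0.06,"tz":0,"wx":0,"wy":0,"wz":0,"fingers":-1},{"tx":0,"ty":-0.06,"tz":0,"wx":0,"wy":0,"wz":0,"fingers":-1}]'
python3 -m creep '[{"tx":0,"ty":-0.02,"tz":0,"wx":0,"wy":0,"wz":0,"fingers":-1},{"tx":0,"ty":-0.04,"tz":0,"wx":0,"wy":0,"wz":0,"fingers":-1},{"tx":0,"ty":-0.04,"tz":0,"wx":0,"wy":0,"wz":0,"fingers":-1}]'
```

```text
time: 4.75
ee_pos: [471.9, 333.5, 177.3]
eef_rot: [[0.938, 0.346, -0.0], [0.346, -0.938, 0.0], [0.0, -0.0, -1.0]]
force: [-0.0, -0.1, -0.3]
opening: 0.005
grasp_force: 0.0
time: 5.12
ee_pos: [469.8, 339.1, 177.2]
eef_rot: [[0.938, 0.346, -0.0], [0.346, -0.938, 0.0], [-0.0, -0.0, -1.0]]
force: [0.4, -0.2, -0.3]
opening: 0.003
grasp_force: 0.0
time: 5.5
ee_pos: [468.6, 342.6, 177.2]
eef_rot: [[0.938, 0.345, 0.0], [0.345, -0.938, -0.0], [-0.0, 0.0, -1.0]]
force: [-0.2, -1.1, -0.2]
opening: 0.003
grasp_force: 0.3
```

```bash
python3 -m creep '[{"tx":0,"ty":-0.015,"tz":0,"wx":0,"wy":0,"wz":0,"fingers":-1},{"tx":0,"ty":-0.03,"tz":0,"wx":0,"wy":0,"wz":0,"fingers":-1},{"tx":0,"ty":-0.03,"tz":0,"wx":0,"wy":0,"wz":0,"fingers":-1}]'
python3 -m creep '[{"tx":0,"ty":-0.015,"tz":0,"wx":0,"wy":0,"wz":0,"fingers":-1},{"tx":0,"ty":-0.03,"tz":0,"wx":0,"wy":0,"wz":0,"fingers":-1},{"tx":0,"ty":-0.03,"tz":0,"wx":0,"wy":0,"wz":0,"fingers":-1}]'
python3 - <<'E'
from cell import bot
from h import *
ims=[]
for n in('scene','side','wrist'):
    d=bot.snapshot(n);np.savez(n+'2.npz',**d)
    f=d['frame'];ims.append(f[150:310,100:400] if n=='wrist' else f[240:360,190:320])
cv2.imwrite('pics/a2.png',np.hstack([cv2.resize(i,(266,240)) for i in ims]))
E
```

```text
time: 5.88
ee_pos: [467.5, 345.5, 177.2]
eef_rot: [[0.938, 0.346, -0.0], [0.346, -0.938, 0.0], [-0.0, -0.0, -1.0]]
force: [-0.2, -0.0, -0.4]
opening: 0.004
grasp_force: 0.3
time: 6.25
ee_pos: [466.4, 348.4, 177.2]
eef_rot: [[0.938, 0.346, -0.0], [0.346, -0.938, 0.0], [-0.0, -0.0, -1.0]]
force: [0.2, -0.6, 0.2]
opening: 0.003
grasp_force: 0.3
```

View pics/a2.png

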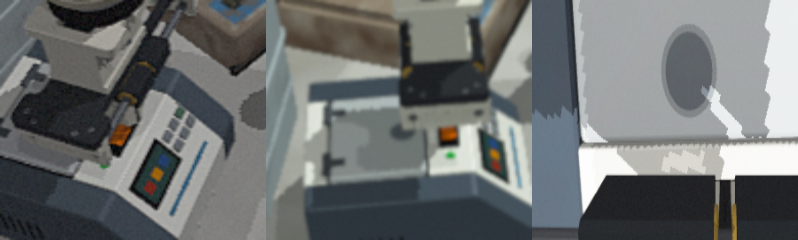

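The knob is visible beside the hand in scene and side, and the green dot is still uncovered. I'll check how far the slide has travelled.

```bash
cat > k.py <<'E'
from h import *
import sys
M=np.array([499.7,377.5]);y=np.array([-.3505,.9366])
def knob(t):
  for n,b in(('scene',(225,285,270,335)),('side',(262,283,292,325))):
    d=dict(np.load(f'{n}{t}.npz'))
    print(t,n,[(int(a),c.round(1),round(float((plane(d,c,115)[:2]-M)@y),1)) for a,c in blobs(d,(5,120,60),(20,255,255),b,8)])
if __name__=='__main__':
  for t in sys.argv[1:]: knob(t)
E
python3 k.py 0 2
```

```text
0 scene [(88, array([249.9, 302.5]), -3.2), (26, array([266.3, 326.6]), 32.5)]
0 side [(84, array([278.4, 301.1]), -0.6)]
2 scene [(76, array([248.2, 307.1]), 6.6), (29, array([266.4, 326.8]), 32.7)]
2 side [(49, array([278.6, 306.4]), 13.6)]
```

The slide is about 10 mm along. I'll continue to the stop.

```bash
python3 -m creep '[{"tx":0,"ty":-0.02,"tz":0,"wx":0,"wy":0,"wz":0,"fingers":-1},{"tx":0,"ty":-0.04,"tz":0,"wx":0,"wy":0,"wz":0,"fingers":-1},{"tx":0,"ty":-0.04,"tz":0,"wx":0,"wy":0,"wz":0,"fingers":-1}]'
python3 -m creep '[{"tx":0,"ty":-0.015,"tz":0,"wx":0,"wy":0,"wz":0,"fingers":-1},{"tx":0,"ty":-0.03,"tz":0,"wx":0,"wy":0,"wz":0,"fingers":-1},{"tx":0,"ty":-0.03,"tz":0,"wx":0,"wy":0,"wz":0,"fingers":-1}]'
python3 - <<'E'
from cell import bot
from h import *
for n in('scene','side'):
    d=bot.snapshot(n);np.savez(n+'3.npz',**d)
E
python3 k.py 3
```

```text
time: 6.78
ee_pos: [465.0, 352.2, 177.2]
eef_rot: [[0.938, 0.346, -0.0], [0.346, -0.938, 0.0], [-0.0, -0.0, -1.0]]
force: [0.1, -0.2, 0.3]
opening: 0.004
grasp_force: 0.3
time: 7.15
ee_pos: [464.0, 355.0, 177.2]
eef_rot: [[0.938, 0.346, -0.0], [0.346, -0.938, 0.0], [0.0, -0.0, -1.0]]
force: [0.8, -1.0, 0.1]
opening: 0.004
grasp_force: 0.3
3 scene [(77, array([246.6, 310.2]), 13.4), (29, array([266.4, 326.6]), 32.4)]
3 side [(50, array([278.8, 309.1]), 20.7)]
```

```bash
python3 -m creep '[{"tx":0,"ty":-0.02,"tz":0,"wx":0,"wy":0,"wz":0,"fingers":-1},{"tx":0,"ty":-0.02,"tz":0,"wx":0,"wy":0,"wz":0,"fingers":-1}]'
python3 -m creep '[{"tx":0,"ty":-0.015,"tz":0,"wx":0,"wy":0,"wz":0,"fingers":-1},{"tx":0,"ty":-0.015,"tz":0,"wx":0,"wy":0,"wz":0,"fingers":-1}]'
```

```text
time: 7.5
ee_pos: [463.9, 355.6, 177.1]
eef_rot: [[0.939, 0.345, 0.0], [0.345, -0.939, -0.002], [-0.0, 0.002, -1.0]]
force: [2.2, -5.1, 1.2]
opening: 0.009
grasp_force: 2.3
time: 7.75
ee_pos: [463.8, 355.9, 177.0]
eef_rot: [[0.939, 0.344, 0.0], [0.344, -0.939, -0.004], [-0.001, 0.003, -1.0]]
force: [2.6, -8.3, 2.4]
opening: 0.005
grasp_force: 4.2
```

The stop is reached: the force rose to 8 N with almost no motion. I'll back off, lift and check.

```bash
python3 -m creep '[{"tx":0,"ty":0.1,"tz":0,"wx":0,"wy":0,"wz":0,"fingers":-1},{"tx":0,"ty":0.3,"tz":-0.1,"wx":0,"wy":0,"wz":0,"fingers":-1},{"tx":0,"ty":0.5,"tz":-0.5,"wx":0,"wy":0,"wz":0,"fingers":-1},{"tx":0,"ty":0.5,"tz":-0.5,"wx":0,"wy":0,"wz":0,"fingers":-1},{"tx":0,"ty":0.5,"tz":-0.5,"wx":0,"wy":0,"wz":0,"fingers":-1}]'
python3 - <<'E'
from cell import bot
from h import *
ims=[]
for n in('scene','side','wrist'):
    d=bot.snapshot(n);np.savez(n+'4.npz',**d)
    f=d['frame'];ims.append(f[100:310,80:420] if n=='wrist' else f[240:360,190:320])
cv2.imwrite('pics/a4.png',np.hstack([cv2.resize(i,(266,240)) for i in ims]))
d=dict(np.load('wrist4.npz'))
for nm,lo,hi,z in(('orange',(6,150,120),(20,255,255),119),('green',(45,120,60),(80,255,255),105),('red',(0,150,60),(4,255,255),105),('mark',(0,0,60),(179,80,130),108)):
    print(nm,[(int(n),c.round(1),plane(d,c,z)[:2].round(1)) for n,c in blobs(d,lo,hi,(100,100,420,280),150)])
E
python3 k.py 4
```

```text
time: 8.38
ee_pos: [480.0, 311.4, 227.1]
eef_rot: [[0.938, 0.346, 0.0], [0.346, -0.938, 0.001], [0.0, -0.001, -1.0]]
force: [-0.8, 0.5, -0.0]
opening: 0.003
grasp_force: 0.0
orange [(817, array([200.4, 256.4]), array([461.9, 368.6]))]
green [(182, array([158.1, 256.4]), array([448.1, 393.2]))]
red [(195, array([277.5, 255.1]), array([471.8, 331.5]))]
mark [(10103, array([340. , 184.2]), array([520.1, 313.8])), (2452, array([107.9, 213.9]), array([462.8, 424.1])), (1159, array([210.4, 179.5]), array([499.2, 377.3]))]
4 scene [(98, array([246.2, 309.5]), 12.3), (30, array([266.3, 326.5]), 32.3)]
4 side [(101, array([278.6, 306. ]), 12.5)]
```

View pics/a4.png

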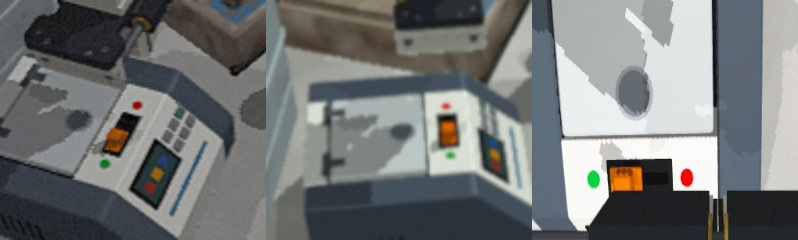

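```bash
python3 - <<'E'
from h import *
from k import M,y
for t in('1','4'):
    d=dict(np.load(f'wrist{t}.npz'));h=cv2.cvtColor(d['frame'],cv2.COLOR_BGR2HSV)[200:300,100:420]
    m=cv2.inRange(h,(6,150,60),(20,255,255));v,u=np.nonzero(m);print(t,'bbox',u.min()+100,u.max()+100,v.min()+200,v.max()+200)
    for r in range(v.min()+4,v.max()-4,5):
        L=u[v==r].min()+100-.5;R=u[v==r].max()+100.5;print(r+200,L,R,((plane(d,(L,r+200),119)[:2]-M)@y).round(1),((plane(d,(R,r+200),119)[:2]-M)@y).round(1))
E
```

```text
1 bbox 205 330 241 299
245 204.5 245.5 1.3 -20.4
250 205.5 245.5 0.9 -20.3
255 205.5 246.5 1.2 -20.6
260 206.5 246.5 0.8 -20.5
265 211.5 234.5 -1.7 -14.0Traceback (most recent call last):
  File "<stdin>", line 7, in <module>
    return umr_minimum(a, axis, None, out, keepdims, initial, where)
ValueError: zero-size array to reduction operation minimum which has no identity
```

```bash
python3 - <<'E'
from h import *
from k import M,y
for t in('1','4'):
    d=dict(np.load(f'wrist{t}.npz'));h=cv2.cvtColor(d['frame'],cv2.COLOR_BGR2HSV)[200:300,100:290]
    m=cv2.inRange(h,(6,150,60),(20,255,255));v,u=np.nonzero(m)
    for r in (47,52,57):
        if (v==r).any():
            L=u[v==r].min()+99.5;R=u[v==r].max()+100.5;print(t,r+200,L,R,[((plane(d,(q,r+200),z)[:2]-M)@y).round(1) for q in(L,R) for z in(109,119)])
d=dict(np.load('wrist4.npz'));cv2.imwrite('pics/k.png',np.vstack([cv2.resize(np.load(f'wrist{t}.npz')['frame'][215:285,140:290],None,fx=4,fy=4) for t in '14']))
E
```

```text
1 247 205.5 245.5 [np.float64(3.7), np.float64(0.8), np.float64(-18.5), np.float64(-20.3)]
1 252 205.5 246.5 [np.float64(3.9), np.float64(1.0), np.float64(-18.9), np.float64(-20.7)]
1 257 205.5 246.5 [np.float64(4.1), np.float64(1.2), np.float64(-18.8), np.float64(-20.6)]
4 247 178.5 220.5 [np.float64(19.4), np.float64(15.8), np.float64(-3.3), np.float64(-5.8)]
4 252 178.5 220.5 [np.float64(19.7), np.float64(16.1), np.float64(-3.1), np.float64(-5.6)]
4 257 179.5 220.5 [np.float64(19.4), np.float64(15.8), np.float64(-3.0), np.float64(-5.5)]
```

View pics/k.png

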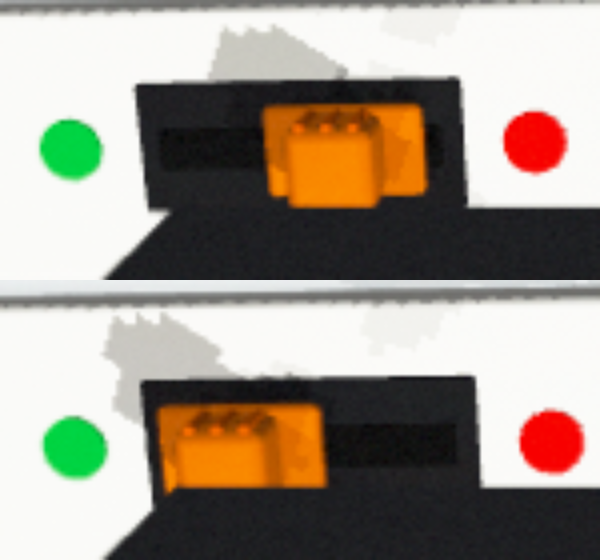

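The orange foot now sits at the left end of its groove by the green dot, with crop pixel 158 against groove end 160, so the lock is fully over. I'll move above the finger mark.

```bash
python3 -m creep '[{"tx":0.2,"ty":-0.28,"tz":0,"wx":0,"wy":0,"wz":0,"fingers":-1},{"tx":0.41,"ty":-0.55,"tz":0,"wx":0,"wy":0,"wz":0,"fingers":-1},{"tx":0.41,"ty":-0.55,"tz":0.2,"wx":0,"wy":0,"wz":0,"fingers":-1},{"tx":0.41,"ty":-0.55,"tz":0.4,"wx":0,"wy":0,"wz":0,"fingers":-1},{"tx":0.41,"ty":-0.55,"tz":0.48,"wx":0,"wy":0,"wz":0,"fingers":-1},{"tx":0.41,"ty":-0.55,"tz":0.48,"wx":0,"wy":0,"wz":0,"fingers":-1}]'
```

```text
time: 9.28
ee_pos: [499.2, 376.9, 178.5]
eef_rot: [[0.938, 0.346, -0.001], [0.346, -0.938, -0.001], [-0.001, 0.0, -1.0]]
force: [-0.2, -0.4, 0.0]
opening: 0.005
grasp_force: 0.0
```

```bash
python3 -m creep '[{"tx":0,"ty":0,"tz":0.025,"wx":0,"wy":0,"wz":0,"fingers":-1},{"tx":0,"ty":0,"tz":0.05,"wx":0,"wy":0,"wz":0,"fingers":-1},{"tx":0,"ty":0,"tz":0.05,"wx":0,"wy":0,"wz":0,"fingers":-1}]'
python3 -m creep '[{"tx":0,"ty":0,"tz":0.02,"wx":0,"wy":0,"wz":0,"fingers":-1},{"tx":0,"ty":0,"tz":0.02,"wx":0,"wy":0,"wz":0,"fingers":-1}]'
python3 -m creep '[{"tx":0,"ty":0,"tz":0.015,"wx":0,"wy":0,"wz":0,"fingers":-1},{"tx":0,"ty":0,"tz":0.015,"wx":0,"wy":0,"wz":0,"fingers":-1}]'
```

```text
time: 9.65
ee_pos: [499.8, 377.0, 174.5]
eef_rot: [[0.938, 0.345, 0.001], [0.345, -0.938, 0.0], [0.001, -0.0, -1.0]]
force: [-0.2, -0.3, 0.6]
opening: 0.007
grasp_force: 0.2
time: 9.9
ee_pos: [499.7, 377.0, 172.4]
eef_rot: [[0.938, 0.345, 0.0], [0.345, -0.938, 0.0], [0.0, -0.0, -1.0]]
force: [0.2, -0.3, 3.6]
opening: 0.002
grasp_force: 1.5
time: 10.15
ee_pos: [499.6, 377.0, 170.7]
eef_rot: [[0.938, 0.346, 0.0], [0.346, -0.938, 0.0], [0.0, -0.0, -1.0]]
force: [-1.2, -0.0, 3.3]
opening: 0.009
grasp_force: 1.5
```

```bash
python3 -m creep '[{"tx":0,"ty":0,"tz":0.01,"wx":0,"wy":0,"wz":0,"fingers":-1},{"tx":0,"ty":0,"tz":0.01,"wx":0,"wy":0,"wz":0,"fingers":-1}]'
python3 -m creep '[{"tx":0,"ty":0,"tz":0.01,"wx":0,"wy":0,"wz":0,"fingers":-1},{"tx":0,"ty":0,"tz":0.01,"wx":0,"wy":0,"wz":0,"fingers":-1}]'
```

```text
time: 10.4
ee_pos: [499.6, 377.0, 170.1]
eef_rot: [[0.938, 0.345, 0.0], [0.345, -0.938, 0.0], [0.0, 0.0, -1.0]]
force: [-1.8, -1.5, 7.8]
opening: 0.007
grasp_force: 3.5
time: 10.65
ee_pos: [499.6, 377.0, 169.9]
eef_rot: [[0.938, 0.345, 0.001], [0.345, -0.938, 0.0], [0.001, 0.0, -1.0]]
force: [-3.4, -4.4, 14.6]
opening: 0.006
grasp_force: 7.1
```

The stop is reached: rigid at 14 N after about 4.5 mm of travel. Now I'll release by going up, then up and back.

```bash
python3 -m creep '[{"tx":0,"ty":0,"tz":-0.3,"wx":0,"wy":0,"wz":0,"fingers":-1},{"tx":-0.4,"ty":0,"tz":-0.75,"wx":0,"wy":0,"wz":0,"fingers":-1},{"tx":-0.8,"ty":0,"tz":-1,"wx":0,"wy":0,"wz":0,"fingers":-1},{"tx":-1,"ty":0,"tz":-1,"wx":0,"wy":0,"wz":0,"fingers":-1},{"tx":-1,"ty":0,"tz":-1,"wx":0,"wy":0,"wz":0,"fingers":-1}]'
python3 -m creep '[{"tx":0,"ty":0.4,"tz":-0.3,"wx":0,"wy":0,"wz":0,"fingers":-1},{"tx":0,"ty":0.9,"tz":-0.6,"wx":0,"wy":0,"wz":0,"fingers":-1},{"tx":0,"ty":0.9,"tz":-0.6,"wx":0,"wy":0,"wz":0,"fingers":-1},{"tx":0,"ty":0.9,"tz":-0.6,"wx":0,"wy":0,"wz":0,"fingers":-1}]'
python3 -m creep '[{"tx":0,"ty":0,"tz":0,"wx":0,"wy":0,"wz":0,"fingers":-1},{"tx":0,"ty":0,"tz":0,"wx":0,"wy":0,"wz":0,"fingers":-1},{"tx":0,"ty":0,"tz":0,"wx":0,"wy":0,"wz":0,"fingers":-1},{"tx":0,"ty":0,"tz":0,"wx":0,"wy":0,"wz":0,"fingers":-1},{"tx":0,"ty":0,"tz":0,"wx":0,"wy":0,"wz":0,"fingers":-1},{"tx":0,"ty":0,"tz":0,"wx":0,"wy":0,"wz":0,"fingers":-1},{"tx":0,"ty":0,"tz":0,"wx":0,"wy":0,"wz":0,"fingers":-1},{"tx":0,"ty":0,"tz":0,"wx":0,"wy":0,"wz":0,"fingers":-1}]'
python3 -c "
from cell import bot
import cv2,numpy as np
cv2.imwrite('pics/b1.png',np.hstack([cv2.resize(bot.snapshot(n)['frame'],(400,300)) for n in('scene','side')]))"
python3 -m creep '[{"tx":0,"ty":0,"tz":0,"wx":0,"wy":0,"wz":0,"fingers":-1},{"tx":0,"ty":0,"tz":0,"wx":0,"wy":0,"wz":0,"fingers":-1},{"tx":0,"ty":0,"tz":0,"wx":0,"wy":0,"wz":0,"fingers":-1},{"tx":0,"ty":0,"tz":0,"wx":0,"wy":0,"wz":0,"fingers":-1},{"tx":0,"ty":0,"tz":0,"wx":0,"wy":0,"wz":0,"fingers":-1},{"tx":0,"ty":0,"tz":0,"wx":0,"wy":0,"wz":0,"fingers":-1},{"tx":0,"ty":0,"tz":0,"wx":0,"wy":0,"wz":0,"fingers":-1},{"tx":0,"ty":0,"tz":0,"wx":0,"wy":0,"wz":0,"fingers":-1}]'
```

```text
time: 11.28
ee_pos: [404.8, 342.0, 269.0]
eef_rot: [[0.938, 0.346, 0.001], [0.346, -0.938, -0.0], [0.0, 0.001, -1.0]]
force: [0.6, 0.5, -0.3]
opening: 0.004
grasp_force: 0.0
time: 11.78
ee_pos: [437.3, 258.0, 328.2]
eef_rot: [[0.939, 0.345, -0.001], [0.345, -0.939, 0.0], [-0.0, -0.0, -1.0]]
force: [-0.1, 0.6, -0.4]
opening: 0.002
grasp_force: 0.0
time: 12.78
ee_pos: [436.9, 257.8, 328.7]
eef_rot: [[0.938, 0.345, 0.0], [0.345, -0.938, -0.0], [0.0, 0.0, -1.0]]
force: [0.3, 0.5, -0.2]
opening: 0.005
grasp_force: 0.0
time: 13.88
ee_pos: [436.9, 257.9, 328.7]
eef_rot: [[0.938, 0.345, 0.0], [0.345, -0.938, -0.0], [-0.0, 0.0, -1.0]]
force: [-0.4, -1.2, 0.7]
opening: 0.002
grasp_force: 0.0
```

View pics/b1.png

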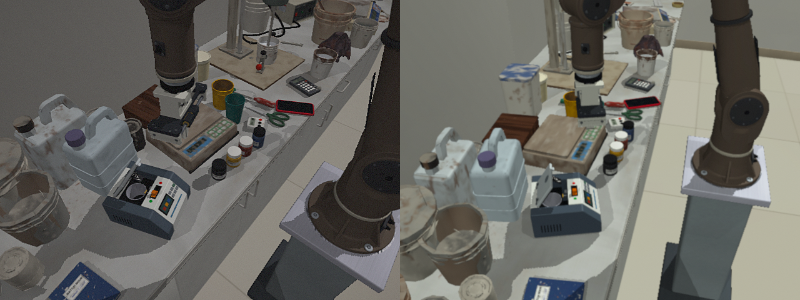

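The hatch stands open at about (130,170) in scene and (545,185) in side, and the hand is clear. I'll wait a little longer, confirm and hand in.

```bash
python3 -m creep '[{"tx":0,"ty":0,"tz":0,"wx":0,"wy":0,"wz":0,"fingers":-1},{"tx":0,"ty":0,"tz":0,"wx":0,"wy":0,"wz":0,"fingers":-1},{"tx":0,"ty":0,"tz":0,"wx":0,"wy":0,"wz":0,"fingers":-1},{"tx":0,"ty":0,"tz":0,"wx":0,"wy":0,"wz":0,"fingers":-1},{"tx":0,"ty":0,"tz":0,"wx":0,"wy":0,"wz":0,"fingers":-1},{"tx":0,"ty":0,"tz":0,"wx":0,"wy":0,"wz":0,"fingers":-1},{"tx":0,"ty":0,"tz":0,"wx":0,"wy":0,"wz":0,"fingers":-1},{"tx":0,"ty":0,"tz":0,"wx":0,"wy":0,"wz":0,"fingers":-1}]' | head -1
python3 -c "
from cell import bot
import cv2,numpy as np
cv2.imwrite('pics/b2.png',np.hstack([cv2.resize(bot.snapshot(n)['frame'][200:400,120:387],(400,300)) for n in('scene','side')]))"
```

```text
time: 14.88
```

View pics/b2.png

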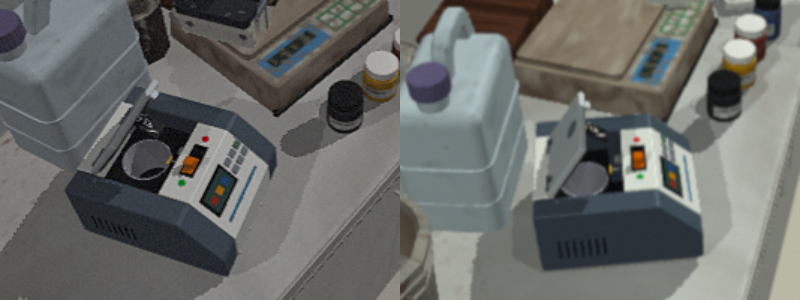

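The hatch is still open more than 3 s after release, the lock is at the green dot and the jars are where they were.

```bash
python3 -c "
from cell import bot
print(bot.close_job())"
```

```text
the job is handed in; nothing more can be done
None
```

The lock slide is at its stop by the green dot, and one press released the hatch. It was still open over 3 s after the hand came off. The jars, beaker and timer were not touched, and the job is handed in at about 15 s.

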